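# Set up a clay strip for levelling between guide bars

## Robot

A 7-joint arm with a two-finger parallel gripper is mounted at the origin on a cart in front of the work surface, level with it; the furniture and walls round the work are solid. World frame = base frame: x ahead of the robot, y to its left, z up, the work surface at z = 0. Lengths are in m, angles in rad, forces in N, time in s.
With the tool pointing down it reaches from about 0.4 to 0.875 m from the base axis. Payload 19.3 kg.
Tool frame: the origin (TCP) lies on the mounting face of the last link; the fingertips stand 173 mm ahead of it and the grasp point (between the pads) lies 155 mm ahead of it; z points along the fingers, y is the line along which they close (so a half turn about z gives the same grasp; the last joint's range is limited). The gripper opens to 85 mm and grips with 20 to 120 N. Pads are 22 mm wide; open, the fingers measure 114 mm over their backs; the gripper's body (76 mm by 85 mm) begins 54 mm behind the grasp point. The pads swing forward as they close: fully open they stand 13 mm farther back than shut.
Start: joints at [-0.07, 0.521, -0.036, 1.599, 0.021, 1.021, -0.113], TCP at [0.625, -0, 0.405] pointing down, gripper open.
Joint ranges: [-2.91, 2.91], [-0.3, 2.13], [-1.5, 1.42], [0.17, 2.43], [-1.26, 4.41], [0.16, 1.93], [-2.52, 2.52]. Speed limits (rad/s): [1.89, 1.89, 2.39, 2.39, 3.01, 3.01, 3.01].

## Interface

Orientations are given as [roll, pitch, yaw] about the fixed x, y, z axes, in that order (R = Rz(yaw) Ry(pitch) Rx(roll)).
In Python, from workcell import bot, vision gives the robot as it stands.
- The arm moves only by the shell command python3 -m creep 'ROWS' [FORCE]. ROWS is JSON, a list that holds one entry, the list of rows, each a list of 7 numbers: the opening, from -1 (shut) to 1 (fully open), then the shift along the tool's x, y, z in cm, then the turn, a rotation vector about the tool's x, y, z in rad. In form: [[[grip, tx, ty, tz, rx, ry, rz], ...]]. A call has 1 to 12 rows; each row shifts and turns the commanded pose from where the row before left it, along the tool's axes as they then stand; what a row does not reach is not made up. A row lasts 1/8 s, in which the tool goes at most 62.5 mm and 10.7 degrees, less where a joint would pass 70% of its speed; a pose out of reach is approached as far as the arm can. A call with a gripper value outside its range is refused whole. The fingers move at their own pace and stop on an object; FORCE is the grip in N (left out, the last holds). Time passes only in rows, so rows that do not move let the fingers close. It gives the time, the measured TCP pose, the force, the opening and the grip force at its end, in the units of the state.
- bot.observe(): the state, without advancing time (a new reading comes with each control period).
- vision.grab_frame(name): name is "scene" or "side" or "wrist"; returns a dict with "image" (384x512x3 uint8, blue, green, red), "depth" (384x512 float32, m along the optical axis (not along the pixel's ray), 0 where there is no reading), "fovy" (degrees; the focal length in pixels is half the picture's height over the tangent of half this angle, whatever the lens; pixels are square), "cx", "cy" (the principal point, pixels), "cam_to_world" (4x4, takes a point from camera to world coordinates); the wrist camera has in their place "tool_from_camera" (4x4, takes a point from camera to tool coordinates, whose origin is the TCP and whose axes are the flange's). Camera axes: x right, y down, z forward; pixel columns grow to the right and rows downward; lengths in m; the calibration is good to about 2 mm. A picture is of the moment at which its call begins: read the wrist's pose just before it.
- bot.job_done(): hands the job in; it is judged then, once.
The state is a dict: "clock": time; "qpos": joint angles; "qd": joint speeds; "joint_efforts": joint torques, N m; "position": TCP position; "tool_rot": TCP orientation; "force": force on the tool from outside, world axes, zero at the start; "moment": the same for the moment, N m; "grip_width": finger opening in m; "finger_force": force on a finger pad.
Only numpy, scipy, OpenCV 4.12 (cv2) and the standard library are available. Lean on these libraries where they do the work, as an engineer would, in place of code of your own. Each camera call takes 0.05 s, during which the arm holds its last target. There are 200 camera calls.

## Task

Set up the plywood ware board for levelling the clay strip: lay the white clay strip on the middle of the board, lengthwise, and put the two guide bars flat on the board parallel to it, one on each side with about 4 cm of clear board between strip and bar and their middles level with the strip's middle - the clear acrylic bar on the side where the white water cup stands, the dark wooden bar, which must stay dry, on the other side. Then lay the yellow scraper flat across both bars at right angles to the strip, its middle over the strip's middle. Leave the ware board, the water cup and the amber jar where they stand.

Things in the scene. Friction and masses are not known exactly. Their poses are not given: they have to be found in the camera images.
- ware_board: plywood ware board, fixed to the table: deck 240 mm (its own x) by 190 mm (its own y), flat top 20 mm above the table; origin at the centre of its underside at table height (z = 0). Its long axis x points roughly away from the robot.
- clay_strip: stiff, dried, scalloped white clay strip, 25 mm wide (its x), 135 mm long (its y), 9 mm thick; either way round will do; origin at the centre of its underside. Take it across the 25 mm width at its middle.
- wooden_bar: dark wooden guide bar with two small brass pins, 24 mm wide (its x), 190 mm long (its y), 12 mm thick; origin at the centre of its underside.
- acrylic_bar: clear, whitish acrylic guide bar, 24 mm wide (its x), 190 mm long (its y), 12 mm thick; origin at the centre of its underside.
- scraper: long yellow straight-edge scraper lying flat, about 30 mm wide (its x, from -13 to +15 mm), 204 mm long (its y), 6 mm thick; origin at the middle of its underside.
- water_cup: white cup with a blue rim, 69 mm in diameter and 73 mm high, standing beyond the far end of the ware board, to the left or the right of the board's long centre line; origin at the centre of its underside. It shows on which side the acrylic bar belongs; it is not to be moved.
- slip_jar: amber jar with a white cap, 56 mm in diameter and 70 mm high, standing beyond the far end of the ware board on the other side from the cup; origin at the centre of its underside; not to be moved.

How it is judged:
By the outcome, as a careful person would: the job done as asked, in the order asked, and still so for the second after the job is handed in, with the robot touching nothing.
It also fails if it takes over 102 s, if anything falls off the work surface, if the arm or the gripper's body presses on something with over 40 N, if the wrist force passes 120 N, or if a joint passes its speed limit or range.

## Working session

There is one attempt and no reset: what is moved stays moved. The work goes in short steps, Python scripts to look and compute and a shell command to move; the robot and the scene stay as the last step left them, time stands still between calls to the robot, and variables do not carry over. Pictures are saved under pics/ and viewed, at most 14 in all, crops included, and the job is handed in when it is done.

```bash
mkdir -p pics; ls; cat > h.py <<'E'
import numpy as np, cv2
from workcell import bot, vision
from scipy.spatial.transform import Rotation as R
def grab(n):
    s=bot.observe(); f=vision.grab_frame(n)
    if n=="wrist":
        T=np.eye(4);T[:3,:3]=R.from_euler('xyz',s['tool_rot']).as_matrix();T[:3,3]=s['position']
        M=T@np.array(f['tool_from_camera'])
    else: M=np.array(f['cam_to_world'])
    np.savez(n+'.npz',img=f['image'],d=f['depth'],M=M,k=[192/np.tan(np.radians(f['fovy'])/2),f['cx'],f['cy']])
    return s
def cloud(n):
    a=np.load(n+'.npz');F,cx,cy=a['k'];d=a['d'];v,u=np.mgrid[:384,:512]
    P=np.stack([(u-cx)/F*d,(v-cy)/F*d,d],-1)
    P=P@a['M'][:3,:3].T+a['M'][:3,3];P[d==0]=np.nan
    return P,a['img']
def ray(n,u,v,z):
    a=np.load(n+'.npz');F,cx,cy=a['k'];r=a['M'][:3,:3]@np.array([(u-cx)/F,(v-cy)/F,1]);o=a['M'][:3,3]
    return o+r*(z-o[2])/r[2]
E
python3 - <<'E'
from h import *
for n in ("scene","wrist","side"):
    s=grab(n); im=np.load(n+'.npz')['img']; cv2.imwrite(f'pics/{n}0.png',cv2.resize(im,(800,600),interpolation=cv2.INTER_CUBIC)); print(n,np.load(n+'.npz')['M'].round(3),np.load(n+'.npz')['k'])
print(s)
E
```

```text
pics
scene [[ 0.721 -0.309  0.62   0.009]
 [-0.692 -0.304  0.654 -0.383]
 [-0.014 -0.901 -0.433  0.435]
 [ 0.     0.     0.     1.   ]] [441.29480622 261.14636252 190.44154942]
wrist [[ 1.    -0.001 -0.001  0.625]
 [-0.001 -0.946 -0.325  0.083]
 [-0.001  0.325 -0.946  0.374]
 [ 0.     0.     0.     1.   ]] [298.17441965 253.11164328 192.51388371]
side [[ 0.994 -0.059  0.096  0.431]
 [-0.111 -0.662  0.742 -0.714]
 [ 0.019 -0.748 -0.664  0.828]
 [ 0.     0.     0.     1.   ]] [496.44196583 249.54940389 189.60581651]
{'clock': 0.1, 'qpos': array([-0.07017166,  0.52196019, -0.03630747,  1.59992419,  0.02121302,
        1.02114552, -0.11276393]), 'qd': array([ 0.00091829, -0.00241291, -0.00084488, -0.0022217 ,  0.00190383,
        0.00036677,  0.00061814]), 'joint_efforts': array([ 6.00351588e-03, -9.28489351e+01,  1.98515877e+00, -3.70530617e+01,
        1.82421418e-02,  5.33716375e-03, -2.83208755e-05]), 'position': array([ 6.24877453e-01, -5.09643323e-05,  4.04189429e-01]), 'tool_rot': array([-3.14054501e+00,  9.57501799e-05,  1.57078215e+00]), 'force': array([-0.001038  ,  0.11265431,  0.8356079 ]), 'moment': array([-0.0229845 , -0.05304641, -0.03607728]), 'finger_force': 0.0, 'grip_width': 0.08524657407427597}
```

View pics/scene0.png

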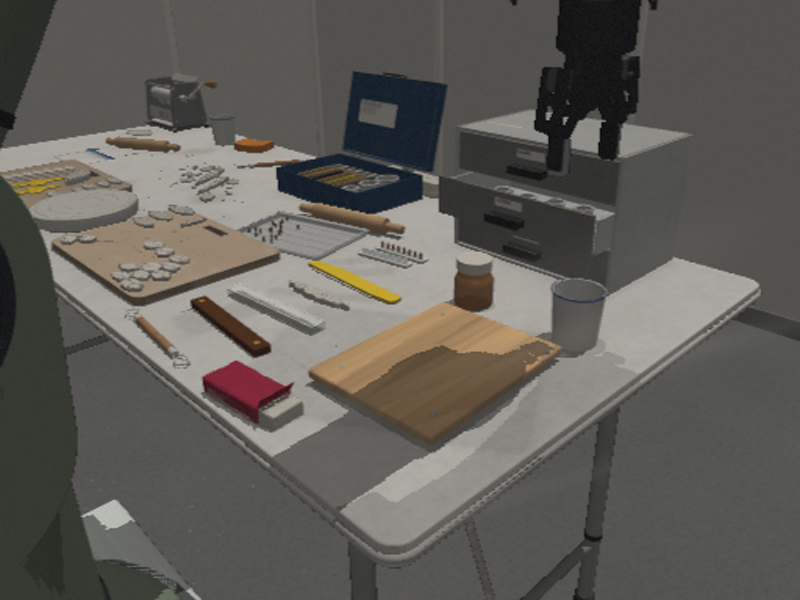

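View pics/wrist0.png

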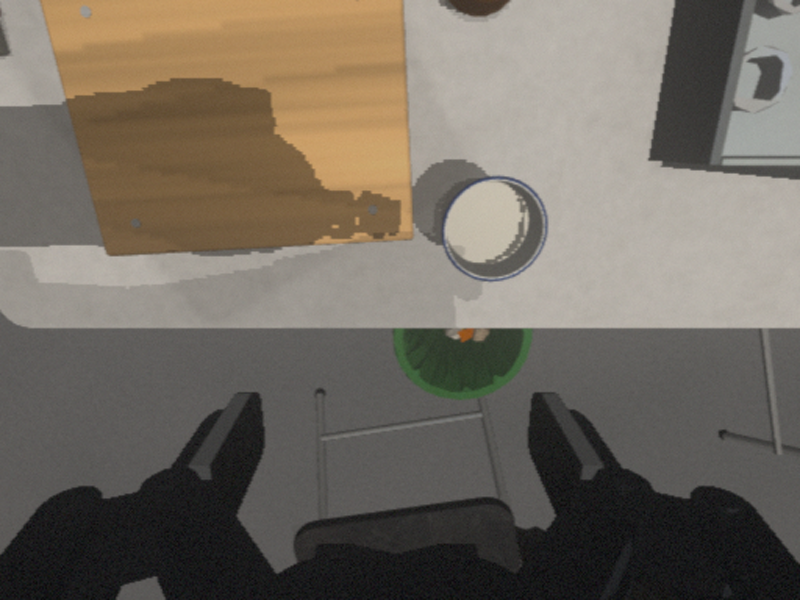

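The scene view shows the board at about (435,370), cup (578,315), jar (474,280), scraper (355,282), clay strip (320,294), acrylic bar (277,308) and wooden bar (230,325). The wrist view shows the cup at the board's far right corner.

View pics/side0.png

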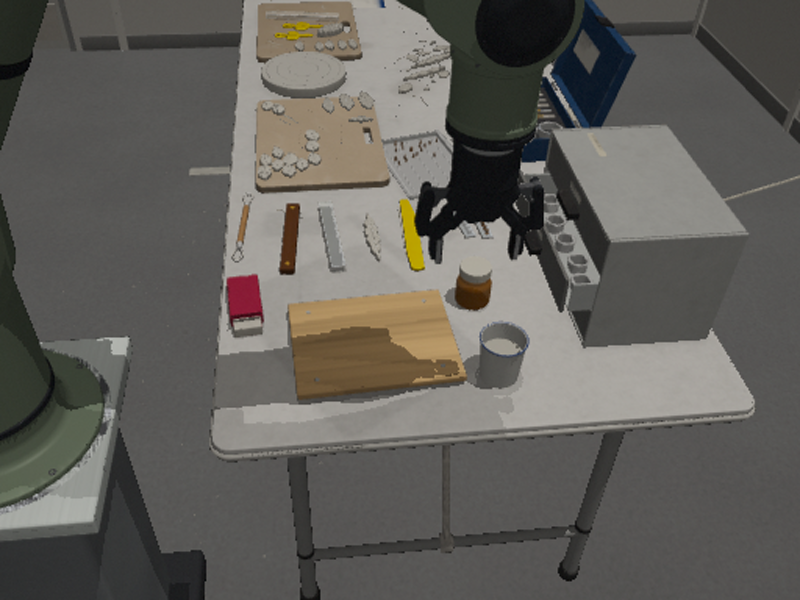

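The side view shows the bars and scraper lying along y, left of the board: wood (290,238), acrylic (331,237), clay (372,238), scraper (411,235).

```bash
python3 - <<'E'
from h import *
P,im=cloud('side')
for nm,u,v in [('wood top',291,206),('wood bot',288,270),('acr top',325,207),('acr bot',337,268),('clay top',368,215),('clay bot',377,255),('scr top',406,202),('scr bot',417,267),('bd',290,306),('bd',437,292),('bd',464,382),('bd',298,395),('cup',503,340),('jar',475,265)]:
    z={'b':.02,'c':.009,'w':.012,'a':.012,'s':.006,'j':.07}[nm[0]] if nm!='cup' else .073
    uu,vv=u*.64,v*.64
    print(nm,ray('side',uu,vv,z).round(3),P[int(vv),int(uu)].round(3))
E
```

```text
wood top [0.397 0.459 0.012] [0.396 0.459 0.014]
wood bot [0.389 0.277 0.012] [0.388 0.278 0.014]
acr top [0.458 0.45  0.012] [0.458 0.454 0.011]
acr bot [0.469 0.275 0.012] [0.468 0.28  0.01 ]
clay top [0.534 0.423 0.009] [0.532 0.425 0.01 ]
clay bot [0.539 0.307 0.009] [0.538 0.31  0.008]
scr top [0.608 0.462 0.006] [0.606 0.467 0.004]
scr bot [0.602 0.273 0.006] [0.6   0.276 0.007]
bd [0.391 0.18  0.02 ] [0.39  0.184 0.019]
bd [0.622 0.192 0.02 ] [0.621 0.194 0.021]
bd [ 0.63 -0.    0.02] [0.633 0.017 0.002]
bd [ 0.399 -0.002  0.02 ] [0.398 0.002 0.018]
cup [0.685 0.025 0.073] [0.693 0.054 0.045]
jar [0.679 0.193 0.07 ] [0.679 0.193 0.072]
```

```bash
python3 -m creep '[[[1,4,-3,-1,0,0,0],[1,4,-3,-1,0,0,0],[1,4,-3,-1,0,0,0],[1,0,0,0,0,0,0],[1,0,0,0,0,0,0],[1,0,0,0,0,0,0]]]'
python3 -c "
from h import *
grab('wrist');import os;os.rename('wrist.npz','wb.npz');cv2.imwrite('pics/wb.png',cv2.resize(np.load('wb.npz')['img'],(800,600),interpolation=cv2.INTER_CUBIC))"
python3 -m creep '[[[1,5,0,0,0,0,0],[1,5,0,0,0,0,0],[1,5,0,0,0,0,0],[1,5,0,0,0,0,0],[1,0,0,0,0,0,0],[1,0,0,0,0,0,0],[1,0,0,0,0,0,0]]]'
python3 -c "
from h import *
grab('wrist');import os;os.rename('wrist.npz','wi.npz');cv2.imwrite('pics/wi.png',cv2.resize(np.load('wi.npz')['img'],(800,600),interpolation=cv2.INTER_CUBIC))"
```

```text
clock: 0.9
position: [0.5354, 0.1191, 0.4343]
tool_rot: [-3.141, 0.0, 1.569]
force: [-0.2, 0.4, -0.0]
grip_width: 0.0853
finger_force: 0.0
clock: 1.82
position: [0.5356, 0.3186, 0.4347]
tool_rot: [3.142, 0.001, 1.569]
force: [-0.3, -0.1, -0.3]
grip_width: 0.0851
finger_force: 0.0
```

View pics/wb.png

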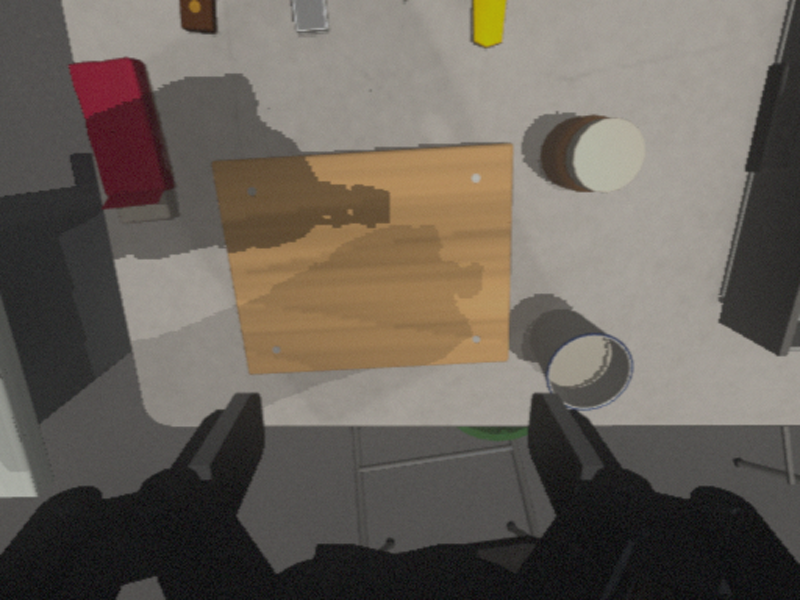

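View pics/wi.png

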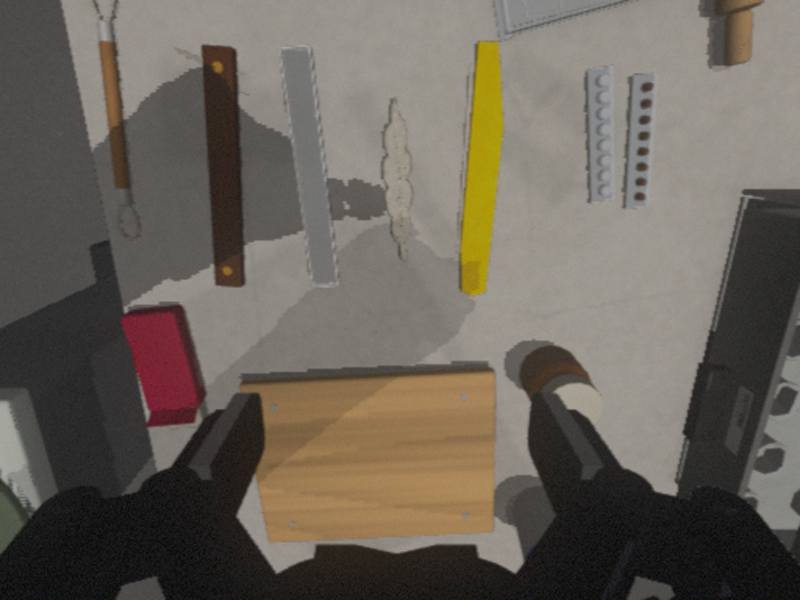

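The wb view shows the board corners at (213,160), (512,145), (508,361), (248,374). In wi the items lie along the image columns: wood (202-244, 46-286), acrylic (281-339, 46-287), clay (394,97)–(404,260), scraper (489,42)–(475,293).

```bash
cat >> h.py <<'E'
def pix(n,L,z): return np.array([ray(n,(u+.5)*.64-.5,(v+.5)*.64-.5,z)[:2] for u,v in L])
def fitrect(p):
    (c,s,a)=cv2.minAreaRect((p*1000).astype(np.float32)); b=cv2.boxPoints((c,s,a))
    e=b[1]-b[0],b[2]-b[1]; e=max(e,key=np.linalg.norm); return np.round(c,1),np.round(s,1),round(np.degrees(np.arctan2(e[1],e[0]))%180,1)
E
python3 - <<'E'
from h import *
np.set_printoptions(suppress=True)
for L in ([(213,160),(512,145),(508,361),(248,374)],):
    p=pix('wb',L,.02)*1000;print('board',p.round(1).tolist(),p.mean(0).round(1))
    d=p[1]+p[2]-p[0]-p[3];print(np.degrees(np.arctan2(d[1],d[0])),np.degrees(np.arctan2(*(p[3]+p[2]-p[0]-p[1])[::-1])))
p=pix('wi',[(241,384),(495,370)],.02)*1000;print('board far edge wi',p.round(1))
for n,L,z in (('wood',[(202,46),(236,46),(244,286),(216,286)],.012),('acr',[(281,47),(311,46),(339,285),(313,287)],.012),('clay',[(388,97),(398,97),(408,260),(400,260)],.009),('scr',[(478,42),(500,42),(486,293),(463,293)],.006)):
    p=pix('wi',L,z)*1000;a=(p[0]+p[1])/2;b=(p[2]+p[3])/2;d=a-b;print(n,((a+b)/2).round(1),np.linalg.norm(d).round(1),np.degrees(np.arctan2(d[1],d[0])).round(2))
# segmentation check
P,im=cloud('wi');hsv=cv2.cvtColor(im,cv2.COLOR_BGR2HSV);X=P[...,0];Y=P[...,1];Z=P[...,2]
m=(hsv[...,0]>20)&(hsv[...,0]<35)&(hsv[...,1]>150)&(Y>.2)&(Y<.5);print('scr',m.sum(),fitrect(P[m][:,:2]))
for nm,x0,x1,lo in(('wood',.35,.43,.006),('acr',.44,.50,.006),('clay',.51,.57,.0045)):
    m=(X>x0)&(X<x1)&(Y>.25)&(Y<.48)&(Z>lo);print(nm,m.sum(),fitrect(P[m][:,:2]),np.median(Z[m]))
P,im=cloud('wb');X=P[...,0];Y=P[...,1];Z=P[...,2]
m=(X>.36)&(X<.66)&(Y>-.05)&(Y<.22)&(abs(Z-.02)<.006);m=cv2.erode(m.astype(np.uint8),np.ones((3,3)))>0;print('board',m.sum(),fitrect(P[m][:,:2]))
for nm,b in(('cup',(.64,.76,-.03,.08,.05)),('jar',(.64,.76,.13,.24,.06))):
    m=(X>b[0])&(X<b[1])&(Y>b[2])&(Y<b[3])&(Z>b[4]);print(nm,fitrect(P[m][:,:2]))
E
```

```text
board [[391.8, 188.1], [626.8, 198.8], [637.8, 12.1], [399.5, -0.6]] [514.   99.6]
2.8260968238092263 -87.13604640705887
board far edge wi [[392.1 188.4]
 [627.  202.2]]
wood [397.2 375.1] 188.4 85.72
acr [468.2 374.7] 188.1 93.9
clay [538.8 368.6] 130.7 93.93
scr [607.  372.1] 200.2 89.84
scr 2926 (array([601.1, 365.2]), array([186.6, 130.2]), np.float32(53.4))
wood 3071 (array([395.6, 375. ]), array([190.6,  24.8]), np.float32(85.8)) 0.01202139835761945
acr 13781 (array([476.1, 375. ]), array([ 41.8, 190.1]), np.float32(94.3)) 0.3241145118210921
clay 8963 (array([530.2, 364.2]), array([ 57.9, 127.3]), np.float32(108.1)) 0.34231856944740796
board 23447 (array([527.9, 100.8]), array([264. , 186.4]), np.float32(3.2))
cup (array([689.6,  29. ]), array([65.9, 69.3]), np.float32(137.0))
jar (array([707.6, 190.7]), array([ 48.6, 101.1]), np.float32(176.1))
```

```bash
python3 - <<'E'
from h import *
def big(m):
    n,l,st,_=cv2.connectedComponentsWithStats(m.astype(np.uint8));return l==1+st[1:,4].argmax()
for n in('wb','side','scene','wi'):
    P,im=cloud(n);X,Y,Z=P[...,0],P[...,1],P[...,2]
    hsv=cv2.cvtColor(im,cv2.COLOR_BGR2HSV)
    m=(X>.37)&(X<.66)&(Y>-.03)&(Y<.22)&(Z>.012)&(Z<.03)&(hsv[...,1]>70)
    m=cv2.morphologyEx(m.astype(np.uint8),cv2.MORPH_OPEN,np.ones((3,3)))
    if m.sum()>50: m=big(m);q=P[m];print(n,'board',fitrect(q[:,:2]),np.median(q[:,2]))
    m=(hsv[...,0]>22)&(hsv[...,0]<34)&(hsv[...,1]>170)&(Y>.25)&(Y<.5)&(X>.5)
    if m.sum()>50:m=big(m);print(n,'scr',fitrect(P[m][:,:2]),np.median(Z[m]))
    for nm,x0,x1,lo in(('wood',.35,.43,.006),('acr',.44,.50,.006),('clay',.51,.57,.0045)):
        m=(X>x0)&(X<x1)&(Y>.25)&(Y<.48)&(Z>lo)&(Z<.02);
        if m.sum()>50: m=big(m);print(n,nm,m.sum(),fitrect(P[m][:,:2]),np.median(Z[m]))
E
```

```text
wb board (array([513.5,  99.6]), array([239.3, 189.3]), np.float32(3.2)) 0.0202570085609024
wb scr (array([605.5, 285.4]), array([30.4, 23.1]), np.float32(89.4)) 0.006233960482728951
wb wood 441 (array([389.8, 290.7]), array([21. , 24.2]), np.float32(176.4)) 0.011984110580187002
wb acr 443 (array([473.6, 289.7]), array([24.1, 20.4]), np.float32(3.9)) 0.012191173097282404
side board (array([511.6,  97.7]), array([240. , 194.7]), np.float32(3.5)) 0.020022592487629942
side scr (array([604.5, 368.9]), array([203.6,  25.9]), np.float32(87.6)) 0.006190533728048897
side wood 396 (array([392.4, 374.8]), array([195.9,  24.6]), np.float32(85.9)) 0.012206615925156705
side acr 401 (array([464.4, 372.9]), array([ 24.6, 193.6]), np.float32(94.1)) 0.012037190130838149
side clay 173 (array([534.5, 366.6]), array([ 22.2, 133.4]), np.float32(96.0)) 0.008458341390899848
scene board (array([513.4,  99.9]), array([242.4, 192.8]), np.float32(3.3)) 0.020879077412053
scene scr (array([607.1, 370.2]), array([199.4,  26.2]), np.float32(88.5)) 0.006668395868445254
scene wood 604 (array([395. , 375.2]), array([192.4,  25.5]), np.float32(85.8)) 0.01266290462441877
scene acr 573 (array([466.3, 375.7]), array([ 27.1, 192.8]), np.float32(93.7)) 0.012553183440906057
scene clay 223 (array([536.8, 366.8]), array([ 22.2, 130. ]), np.float32(95.0)) 0.008538644584269506
wi board (array([513.9, 100. ]), array([239. , 190.9]), np.float32(3.2)) 0.020326723459617058
wi scr (array([607.4, 371.5]), array([201.5,  25.2]), np.float32(87.7)) 0.00626363002385083
wi wood 3071 (array([395.6, 375. ]), array([190.6,  24.8]), np.float32(85.8)) 0.01202139835761945
wi acr 3030 (array([467.4, 374.4]), array([ 24.3, 190.1]), np.float32(94.1)) 0.012181058432190334
wi clay 1233 (array([538.3, 367.2]), array([ 23.9, 131.3]), np.float32(93.1)) 0.00853859294709941
```

```bash
python3 -m creep '[[[0.2,2.43,0.14,4,0,0,-0.063],[0.2,2.43,0,5,0,0,0],[0.2,0,0,5,0,0,0],[0.2,0,0,4.5,0,0,0],[0.2,0,0,0,0,0,0],[0.2,0,0,0,0,0,0]]]' 30; python3 -c "
from h import *;s=bot.observe();print(s['position'],s['tool_rot'])"
```

```text
clock: 2.62
position: [0.5356, 0.3684, 0.2516]
tool_rot: [3.14, -0.001, 1.633]
force: [-0.9, 0.3, 1.0]
grip_width: 0.0516
finger_force: 0.0
[0.53562246 0.36844596 0.25164073] [ 3.13991122e+00 -9.89540906e-04  1.63296956e+00]
```

```bash
python3 -m creep '[[[0.2,-0.14,0.26,4,0,0,0],[0.2,0,0,2.5,0,0,0],[0.2,0,0,1,0,0,0],[0.2,0,0,0,0,0,0],[-1,0,0,0,0,0,0],[-1,0,0,0,0,0,0],[-1,0,0,0,0,0,0],[-1,0,0,0,0,0,0],[-1,0,0,0,0,0,0],[-1,0,0,0,0,0,0]]]' 30
```

```text
clock: 3.88
position: [0.538, 0.3676, 0.1762]
tool_rot: [3.14, -0.001, 1.634]
force: [-2.3, -1.6, 10.7]
grip_width: 0.0231
finger_force: 29.2
```

```bash
python3 -m creep '[[[-1,0,0,-2,0,0,0],[-1,0,0,-5,0,0,0],[-1,-5.3,-0.82,-1,0,0,0],[-1,-5.3,-0.82,0,0,0,0],[-1,-5.3,-0.82,0,0,0,0],[-1,-5.3,-0.82,0,0,0,0],[-1,-5.38,-0.84,0,0,0,0],[-1,0,0,0,0,0,0]]]' &&  python3 -m creep '[[[-1,0,0,0,0,0,0.175],[-1,0,0,0,0,0,0.175],[-1,0,0,0,0,0,0.175],[-1,0,0,0,0,0,0.175],[-1,0,0,0,0,0,0.175],[-1,0,0,0,0,0,0.175],[-1,0,0,0,0,0,0.175],[-1,0,0,0,0,0,0.175],[-1,0,0,0,0,0,0.178],[-1,0,0,0,0,0,0],[-1,0,0,0,0,0,0]]]'
python3 -c "
from h import *
s=grab('wrist');print(s['position'],s['tool_rot'],s['qpos']);cv2.imwrite('pics/w2.png',np.load('wrist.npz')['img'])"
```

```text
clock: 4.88
position: [0.5132, 0.0953, 0.2562]
tool_rot: [3.141, 0.002, 1.628]
force: [0.0, 1.0, 0.1]
grip_width: 0.0228
finger_force: 29.5
clock: 6.25
position: [0.5132, 0.0999, 0.2552]
tool_rot: [-3.141, -0.001, 0.061]
force: [1.2, -1.1, -0.9]
grip_width: 0.0222
finger_force: 29.5
[0.51323855 0.09993961 0.25518039] [-3.14096072e+00 -5.37403214e-04  6.05385395e-02] [-0.51451726  0.6055611   0.28590534  1.99698798 -0.29908317  0.57821086
 -1.53505136]
```

View pics/w2.png

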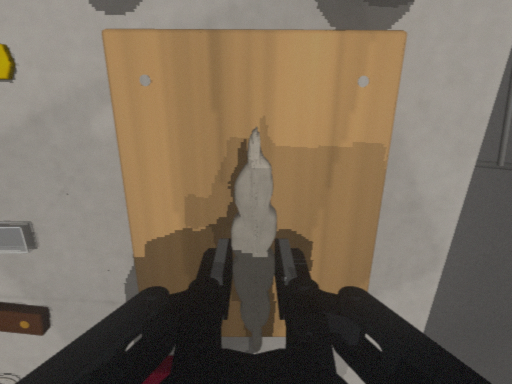

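The strip is held straight over the board: tip (255,130), near end (254,350), board centred at column 255.

```bash
python3 -m creep '[[[-1,0,0,3,0,0,0.005],[-1,0,0,1.5,0,0,0],[-1,0,0,0.7,0,0,0],[-1,0,0,0.4,0,0,0],[-1,0,0,0.15,0,0,0],[-1,0,0,0,0,0,0],[-1,0,0,0,0,0,0]]]' ; python3 -c "
from h import *
s=bot.observe();print(s['position'],s['tool_rot'],s['force'])"
```

```text
clock: 7.18
position: [0.5133, 0.0995, 0.1975]
tool_rot: [-3.141, -0.0, 0.051]
force: [0.4, 0.5, -0.2]
grip_width: 0.0228
finger_force: 29.5
[0.51325767 0.09949657 0.19751341] [-3.14144435e+00 -4.51048947e-04  5.09089285e-02] [ 0.41011524  0.53301215 -0.15325574]
```

```bash
python3 -m creep '[[[-1,0,0,0.12,0,0,0],[-1,0,0,0,0,0,0],[-0.1,0,0,0,0,0,0],[-0.1,0,0,0,0,0,0],[-0.1,0,0,0,0,0,0],[-0.1,0,0,-2,0,0,0],[-0.1,0,0,-6,0,0,0],[0.2,-5,0,-6,0,0,0],[0.2,-5,0,-2,0,0,0],[0.2,0,0,0,0,0,0],[0.2,0,0,0,0,0,0]]]' 
cat > chk.py <<'E'
from h import *
import sys
s=grab('wrist');P,im=cloud('wrist');X,Y,Z=P[...,0],P[...,1],P[...,2];cv2.imwrite('pics/%s.png'%sys.argv[1],im)
print(s['position'],s['tool_rot'],s['qpos'].round(2))
def comp(m,nm,mn=100):
    m=cv2.morphologyEx(m.astype(np.uint8),cv2.MORPH_OPEN,np.ones((2,2)))
    n,l,st,_=cv2.connectedComponentsWithStats(m)
    for i in range(1,n):
        if st[i,4]>mn: q=P[l==i];print(nm,st[i,4],fitrect(q[:,:2]),np.median(q[:,2]).round(4))
on=(X>.37)&(X<.66)&(Y>-.03)&(Y<.23)
hsv=cv2.cvtColor(im,cv2.COLOR_BGR2HSV)
comp(on&(Z>.012)&(Z<.024)|on&(Z<.05)&(Z>.012),'board+',3000); comp(on&(Z>.0245)&(Z<.045),'on')
off=(X>.33)&(X<.66)&(Y>.24)&(Y<.48)
comp(off&(Z>.0045)&(Z<.03),'off',300)
E
python3 chk.py w3
```

```text
clock: 8.55
position: [0.4237, 0.0951, 0.3442]
tool_rot: [-3.141, -0.001, 0.051]
force: [0.7, -0.1, 0.3]
grip_width: 0.0512
finger_force: 0.0
[0.42365914 0.09511743 0.34417853] [-3.14116861e+00 -9.23364157e-04  5.11986658e-02] [-0.67  0.34  0.39  2.16 -0.2   0.68 -1.66]
board+ 40870 (array([485.9,  91.9]), array([196.2, 194.9]), np.float32(4.2)) nan
on 2660 (array([513.8,  96.8]), array([132.4,  21.4]), np.float32(11.1)) nan
off 1861 (array([461.5, 317.9]), array([23. , 85.6]), np.float32(106.2)) nan
off 1889 (array([388.6, 327.7]), array([96.9, 30.9]), np.float32(85.7)) nan
```

```bash
sed -i 's/np.ones((2,2))/np.ones((3,3))/' chk.py; sed 's/s=grab(.wrist.);/s=bot.observe();/' chk.py > chk0.py; python3 chk0.py w3
```

```text
[0.4238923  0.09502264 0.34383782] [ 3.14147745e+00 -3.47778783e-04  5.08266203e-02] [-0.67  0.34  0.39  2.16 -0.2   0.68 -1.66]
board+ 40643 (array([487.6,  97.6]), array([188.1, 190.4]), np.float32(93.2)) 0.0203
on 2637 (array([514.4,  98.5]), array([129.8,  23.2]), np.float32(1.7)) 0.0285
off 1830 (array([471.2, 314.5]), array([24.1, 72. ]), np.float32(94.1)) 0.012
off 1859 (array([391.9, 322.1]), array([86.2, 24.4]), np.float32(86.0)) 0.0119
```

View pics/w3.png

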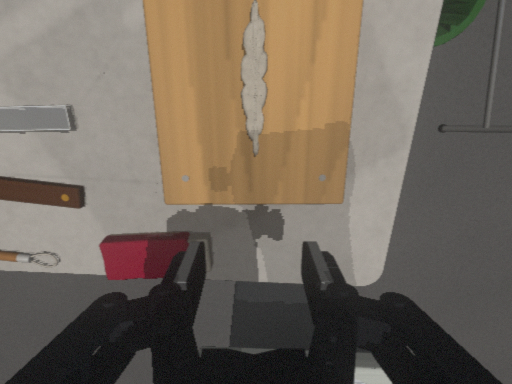

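The strip lies centred and parallel to the board (tips (255,2) and (255,156); board midline at columns 253–255). Next the acrylic bar.

```bash
python3 -m creep '[[[0.2,0,0,0,0,0,-0.177],[0.2,0,0,0,0,0,-0.177],[0.2,0,0,0,0,0,-0.177],[0.2,0,0,0,0,0,-0.177],[0.2,0,0,0,0,0,-0.177],[0.2,0,0,0,0,0,-0.177],[0.2,0,0,0,0,0,-0.177],[0.2,0,0,0,0,0,-0.177],[0.2,0,0,0,0,0,-0.176],[0.2,0,0,0,0,0,0]]]' >/dev/null; python3 -m creep '[[[0.2,5,1.1,0,0,0,0],[0.2,5,1.1,0,0,0,0],[0.2,5,1.1,2,0,0,0],[0.2,5,1.1,2,0,0,0],[0.2,5,1.1,2,0,0,0],[0.2,2.5,0.85,3.4,0,0,0],[0.2,0,0,0,0,0,0],[0.2,0,0,0,0,0,0],[0.2,0,0,0,0,0,0]]]'
```

```text
clock: 10.98
position: [0.4673, 0.373, 0.2509]
tool_rot: [3.141, -0.0, 1.64]
force: [-0.1, 0.1, 0.7]
grip_width: 0.0511
finger_force: 0.0
```

```bash
python3 -m creep '[[[0.2,0.14,0,4,0,0,0],[0.2,0,0,2.3,0,0,0],[0.2,0,0,1,0,0,0],[0.2,0,0,0,0,0,0],[-1,0,0,0,0,0,0],[-1,0,0,0,0,0,0],[-1,0,0,0,0,0,0],[-1,0,0,0,0,0,0],[-1,0,0,0,0,0,0],[-1,0,0,-1,0,0,0],[-1,0,0,-4,0,0,0],[-1,0,0,0,0,0,0]]]' 40
```

```text
clock: 12.48
position: [0.4675, 0.3757, 0.2304]
tool_rot: [3.138, -0.003, 1.643]
force: [0.6, 0.7, -0.6]
grip_width: 0.0225
finger_force: 39.7
```

```bash
python3 -m creep '[[[-1,0,0,-4,0,0,0],[-1,-4.9,0.36,0,0,0,0],[-1,-4.9,0.36,0,0,0,0],[-1,-4.9,0.36,0,0,0,0],[-1,-4.9,0.36,0,0,0,0],[-1,-4.9,0.36,0,0,0,0],[-1,-4.9,0.36,0,0,0,0],[-1,-4.82,0.35,0,0,0,0],[-1,0,0,0,0,0,0]]]' >/dev/null;  python3 -m creep '[[[-1,0,0,0,0,0,0.176],[-1,0,0,0,0,0,0.176],[-1,0,0,0,0,0,0.176],[-1,0,0,0,0,0,0.176],[-1,0,0,0,0,0,0.176],[-1,0,0,0,0,0,0.176],[-1,0,0,0,0,0,0.176],[-1,0,0,0,0,0,0.176],[-1,0,0,0,0,0,0.178],[-1,0,0,0,0,0,0],[-1,0,0,0,0,0,0],[-1,0,0,0,0,0,0]]]'
python3 chk.py w4
```

```text
clock: 15.1
position: [0.5163, 0.0357, 0.267]
tool_rot: [-3.141, -0.0, 0.059]
force: [-0.3, 0.1, -0.8]
grip_width: 0.0227
finger_force: 39.7
[0.51634995 0.03565732 0.26703384] [-3.14134968e+00 -2.43767427e-05  5.91381802e-02] [-0.46  0.59  0.38  2.01 -0.37  0.61 -1.34]
board+ 53322 (array([514. ,  99.1]), array([239.7, 190.1]), np.float32(3.2)) 0.0202
on 3454 (array([514.5,  98.4]), array([131.5,  23.9]), np.float32(2.5)) 0.0283
off 477 (array([337.9, 250.2]), array([15.4, 20.4]), np.float32(90.1)) 0.0196
```

View pics/w4.png

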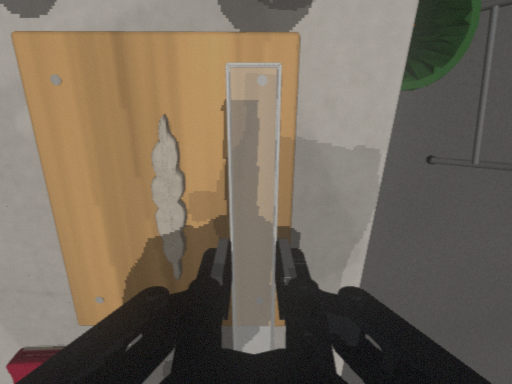

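The view shows the acrylic bar held parallel to the strip and board edges (bar columns 228–281, strip 165–180).

```bash
python3 -m creep '[[[-1,0.1,0.12,3,0,0,0.002],[-1,0,0,2.5,0,0,0],[-1,0,0,1,0,0,0],[-1,0,0,0.3,0,0,0],[-1,0,0,0,0,0,0],[-1,0,0,0,0,0,0]]]'
```

```text
clock: 15.9
position: [0.5177, 0.0345, 0.1997]
tool_rot: [-3.141, -0.001, 0.055]
force: [0.4, -0.7, -0.8]
grip_width: 0.0227
finger_force: 39.7
```

```bash
python3 -m creep '[[[-1,0,0,0.15,0,0,0],[-1,0,0,0,0,0,0],[-0.1,0,0,0,0,0,0],[-0.1,0,0,0,0,0,0],[-0.1,0,0,0,0,0,0],[-0.1,0,0,-2,0,0,0],[-0.1,0,0,-6,0,0,0],[0.2,-4,-3,-5,0,0,0],[0.2,-4,-3,-2,0,0,0],[0.2,0,0,0,0,0,0],[0.2,0,0,0,0,0,0]]]'; python3 chk.py w5
```

```text
clock: 17.27
position: [0.4394, 0.0868, 0.3418]
tool_rot: [-3.141, -0.001, 0.055]
force: [-0.1, -0.5, -0.6]
grip_width: 0.0511
finger_force: 0.0
[0.43936272 0.08684834 0.34180221] [-3.14144484e+00 -6.52537161e-04  5.53437500e-02] [-0.72  0.38  0.49  2.13 -0.28  0.69 -1.55]
board+ 43375 (array([495.4,  98. ]), array([201. , 190.6]), np.float32(3.1)) 0.0204
on 5562 (array([510.1,  33.1]), array([172.4,  24.5]), np.float32(3.1)) 0.0322
on 2549 (array([514.6,  98.5]), array([129.6,  23.5]), np.float32(3.4)) 0.0285
off 1686 (array([391.6, 318.8]), array([79.6, 24.6]), np.float32(85.7)) 0.0119
```

```bash
python3 -m creep '[[[0.2,0,0,0,0,0,-0.16],[0.2,0,0,0,0,0,-0.16],[0.2,0,0,0,0,0,-0.16],[0.2,0,0,0,0,0,-0.16],[0.2,0,0,0,0,0,-0.16],[0.2,0,0,0,0,0,-0.16],[0.2,0,0,0,0,0,-0.16],[0.2,0,0,0,0,0,-0.16],[0.2,0,0,0,0,0,-0.162],[0.2,0,0,0,0,0,0]]]' >/dev/null; python3 -m creep '[[[0.2,4.8,-0.6,0,0,0,0],[0.2,4.8,-1.2,0,0,0,0],[0.2,4.8,-1.2,1,0,0,0],[0.2,4.8,-1.2,2,0,0,0],[0.2,4.8,-1.2,2,0,0,0],[0.2,4.4,-1.1,4,0,0,0],[0.2,0,0,0,0,0,0],[0.2,0,0,0,0,0,0],[0.2,0,0,0,0,0,0]]]'
```

```text
clock: 19.7
position: [0.3961, 0.3738, 0.2524]
tool_rot: [3.141, -0.0, 1.494]
force: [0.1, 0.3, -0.4]
grip_width: 0.0511
finger_force: 0.0
```

```bash
python3 -m creep '[[[0.2,0.1,0,4,0,0,0],[0.2,0,0,2.4,0,0,0],[0.2,0,0,1,0,0,0],[0.2,0,0,0,0,0,0],[-1,0,0,0,0,0,0],[-1,0,0,0,0,0,0],[-1,0,0,0,0,0,0],[-1,0,0,0,0,0,0],[-1,0,0,0,0,0,0],[-1,0,0,-1,0,0,0],[-1,0,0,-4,0,0,0],[-1,0,0,-4,0,0,0]]]' 40
```

```text
clock: 21.2
position: [0.3953, 0.3757, 0.2695]
tool_rot: [3.142, -0.0, 1.497]
force: [0.4, -0.2, -1.2]
grip_width: 0.0223
finger_force: 39.8
```

```bash
python3 -m creep '[[[-1,-4.06,2.6,0,0,0,0],[-1,-4.06,2.6,0,0,0,0],[-1,-4.06,2.6,0,0,0,0],[-1,-4.06,2.6,0,0,0,0],[-1,-4.04,2.64,0,0,0,0],[-1,0,0,0,0,0,0]]]' >/dev/null;  python3 -m creep '[[[-1,0,0,0,0,0,0.16],[-1,0,0,0,0,0,0.16],[-1,0,0,0,0,0,0.16],[-1,0,0,0,0,0,0.16],[-1,0,0,0,0,0,0.16],[-1,0,0,0,0,0,0.16],[-1,0,0,0,0,0,0.16],[-1,0,0,0,0,0,0.16],[-1,0,0,0,0,0,0.161],[-1,0,0,0,0,0,0],[-1,0,0,0,0,0,0],[-1,0,0,0,0,0,0]]]'
python3 chk.py w6
```

```text
clock: 23.45
position: [0.5104, 0.164, 0.2679]
tool_rot: [-3.141, -0.0, 0.058]
force: [0.4, 0.1, -1.2]
grip_width: 0.0226
finger_force: 39.8
[0.51036904 0.16397406 0.26785287] [-3.14121178e+00 -6.17987116e-05  5.79620419e-02] [-0.73  0.63  0.44  1.96 -0.43  0.64 -1.53]
board+ 52470 (array([513.7,  99.1]), array([239.6, 190.2]), np.float32(3.3)) 0.0205
on 9144 (array([518.3,  33.8]), array([189.7,  26.1]), np.float32(3.0)) 0.0321
on 3405 (array([514.5,  98.9]), array([130.2,  23.5]), np.float32(2.2)) 0.0284
off 4151 (array([605.2, 310.5]), array([83. , 26.5]), np.float32(87.6)) 0.0062
```

View pics/w6.png

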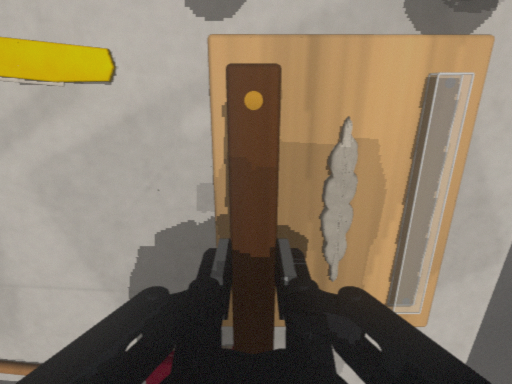

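The wooden bar hangs parallel to the strip, at columns 228–280, with the acrylic bar lying on the right at 395–472.

```bash
python3 -m creep '[[[-1,0,0.06,3,0,0,0.002],[-1,0,0,2.5,0,0,0],[-1,0,0,1,0,0,0],[-1,0,0,0.3,0,0,0],[-1,0,0,0.15,0,0,0],[-1,0,0,0,0,0,0],[-1,0,0,0,0,0,0],[-0.1,0,0,0,0,0,0],[-0.1,0,0,0,0,0,0],[-0.1,0,0,0,0,0,0],[-0.1,0,0,-2,0,0,0],[-0.1,0,0,-6,0,0,0]]]'; python3 -m creep '[[[0.4,-4,0,-5,0,0,0],[0.4,-4,4,-2,0,0,0],[0.4,0,2.5,0,0,0,0],[0.4,0,0,0,0,0,0],[0.4,0,0,0,0,0,0]]]'; python3 chk.py w7
```

```text
clock: 25.0
position: [0.5098, 0.1631, 0.2774]
tool_rot: [3.14, 0.004, 0.054]
force: [1.3, 1.7, 1.7]
grip_width: 0.0383
finger_force: 0.0
clock: 25.62
position: [0.4352, 0.0946, 0.3469]
tool_rot: [-3.142, 0.0, 0.054]
force: [-0.2, -0.5, 0.1]
grip_width: 0.0599
finger_force: 0.0
[0.4351576  0.09462405 0.34691459] [-3.14153436e+00  8.67716896e-05  5.39338834e-02] [-0.8   0.38  0.57  2.13 -0.31  0.71 -1.54]
board+ 41773 (array([493.9,  97.9]), array([198.3, 190.6]), np.float32(3.1)) 0.0207
on 5277 (array([501.9, 161.6]), array([172. ,  24.7]), np.float32(3.1)) 0.0321
on 5368 (array([508.5,  33. ]), array([171.1,  24.5]), np.float32(3.1)) 0.0322
on 2490 (array([514.7,  98.5]), array([129. ,  23.6]), np.float32(1.8)) 0.0285
```

```bash
python3 - <<'E'
from h import *
P,im=cloud('wi');hsv=cv2.cvtColor(im,cv2.COLOR_BGR2HSV);X,Y=P[...,0]*1e3,P[...,1]*1e3
m=(hsv[...,0]>22)&(hsv[...,0]<34)&(hsv[...,1]>170)&(Y>250)&(Y<500)&(X>550)&(X<650)
L=[]
for y in range(275,470,6):
    k=m&(abs(Y-y)<3); L.append((y,X[k].min(),X[k].max())) if k.sum()>8 else 0
L=np.array(L);print(L[::3].round(1))
for c in (L[:,1],L[:,2],(L[:,1]+L[:,2])/2):
    s=(L[:,0]>295)&(L[:,0]<450);p=np.polyfit(L[s,0]-371.5,c[s],1);print(90-np.degrees(np.arctan(p[0])),p[1])
P3=P[m];print(np.percentile(P3[:,2],[5,50,95]))
cv2.imwrite('pics/scr.png',cv2.resize(im[20:200,270:350],(480,1080)[::1] if 0 else (267,600),interpolation=cv2.INTER_CUBIC))
E
```

```text
[[275.  594.9 614.4]
 [293.  593.8 616.3]
 [311.  593.1 616.5]
 [329.  593.8 617.7]
 [347.  594.2 618.2]
 [365.  594.8 619.5]
 [383.  595.6 619.6]
 [401.  595.9 621.1]
 [419.  597.1 619.8]
 [437.  597.6 618.7]
 [455.  598.9 615.8]]
87.92774180251416 595.2992011567228
89.05046795256133 618.6518127733425
88.4889597983163 606.975506965033
[0.0049833  0.00626363 0.00757751]
```

View pics/scr.png

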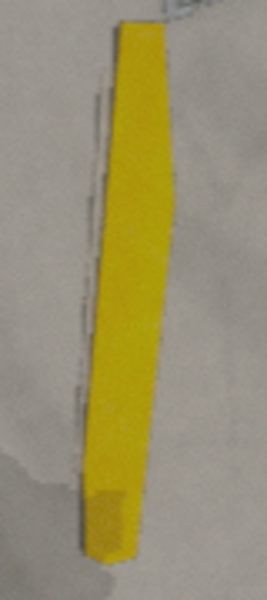

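The crop shows the scraper: straight left edge, kinked right edge, axis about 87.7°, with nothing touching it.

```bash
python3 -m creep '[[[0.2,0,0,0,0,0,-0.164],[0.2,0,0,0,0,0,-0.164],[0.2,0,0,0,0,0,-0.164],[0.2,0,0,0,0,0,-0.164],[0.2,0,0,0,0,0,-0.164],[0.2,0,0,0,0,0,-0.164],[0.2,0,0,0,0,0,-0.164],[0.2,0,0,0,0,0,-0.164],[0.2,0,0,0,0,0,-0.164],[0.2,0,0,0,0,0,0]]]' >/dev/null; python3 -m creep '[[[0.2,4.72,2.68,0,0,0,0],[0.2,4.72,2.68,0,0,0,0],[0.2,4.72,2.68,0,0,0,0],[0.2,4.72,2.68,0,0,0,0],[0.2,4.72,2.68,0,0,0,0],[0.2,4.73,2.69,0,0,0,0],[0.2,0,0,5,0,0,0],[0.2,0,0,4.7,0,0,0],[0.2,0,0,0,0,0,0],[0.2,0,0,0,0,0,0]]]'
```

```text
clock: 28.18
position: [0.6078, 0.3711, 0.2517]
tool_rot: [3.14, -0.001, 1.528]
force: [0.1, -0.1, 0.9]
grip_width: 0.0511
finger_force: 0.0
```

```bash
python3 -m creep '[[[0.2,0,-0.04,4,0,0,0],[0.2,0,0,2.5,0,0,0],[0.2,0,0,1.05,0,0,0],[0.2,0,0,0,0,0,0],[-1,0,0,0,0,0,0],[-1,0,0,0,0,0,0],[-1,0,0,0,0,0,0],[-1,0,0,0,0,0,0],[-1,0,0,0,0,0,0]]]' 30;  python3 -m creep '[[[-1,0,0,-1,0,0,0],[-1,0,0,-4,0,0,0],[-1,0,0,-4.5,0,0,0],[-1,0,0,0,0,0,0]]]'; python3 -c "
from h import *
grab('side');cv2.imwrite('pics/s8.png',cv2.resize(np.load('side.npz')['img'][90:270,120:360],(800,600)))"
```

```text
clock: 29.3
position: [0.6074, 0.3708, 0.1759]
tool_rot: [3.14, -0.001, 1.53]
force: [-1.1, -1.0, 6.0]
grip_width: 0.0253
finger_force: 29.2
clock: 29.8
position: [0.608, 0.3711, 0.2744]
tool_rot: [3.136, -0.004, 1.53]
force: [-0.5, 0.1, -1.6]
grip_width: 0.0252
finger_force: 29.6
```

View pics/s8.png

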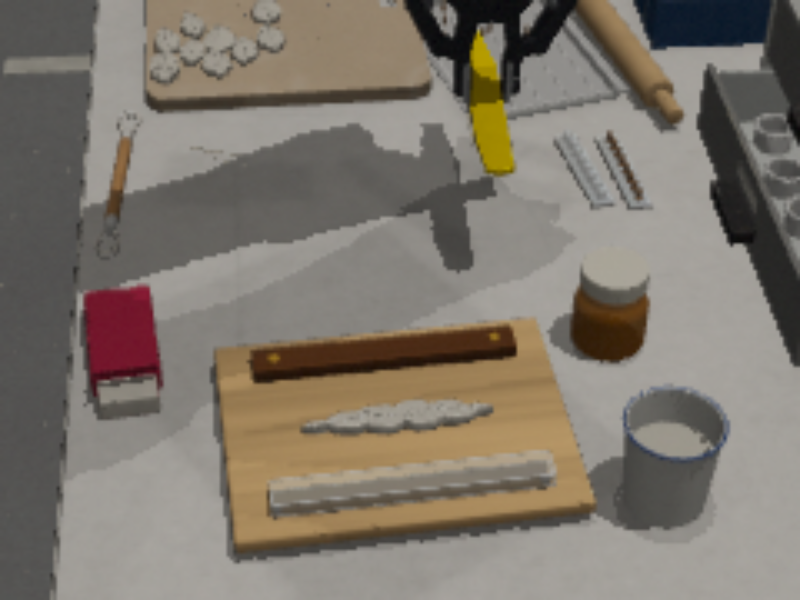

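The side view shows the bars and strip properly laid out, and the scraper gripped straight at (490,110).

```bash
python3 -m creep '[[[-1,-4.6,-1.36,0,0,0,0],[-1,-4.6,-1.36,0,0,0,0],[-1,-4.6,-1.36,0,0,0,0],[-1,-4.6,-1.36,0,0,0,0],[-1,-4.6,-1.36,0,0,0,0],[-1,-4.58,-1.35,0,0,0,0],[-1,0,0,0,0,0,-0.096],[-1,0,0,0,0,0,0],[-1,0,0,0,0,0,0],[-1,0,0,0,0,0,0]]]'; python3 -c "
from h import *
s=grab('wrist');print(s['position'],s['tool_rot']);P,im=cloud('wrist');cv2.imwrite('pics/w9.png',im)
hsv=cv2.cvtColor(im,cv2.COLOR_BGR2HSV);m=(hsv[...,0]>22)&(hsv[...,0]<34)&(hsv[...,1]>170)&(P[...,2]>.06)
print(fitrect(P[m][:,:2]),np.median(P[m][:,2]))"
```

```text
clock: 31.1
position: [0.5142, 0.0989, 0.2693]
tool_rot: [-3.141, 0.0, 1.625]
force: [-0.4, -0.3, -0.9]
grip_width: 0.0249
finger_force: 29.7
[0.51423814 0.09890624 0.26931726] [-3.14134066e+00  7.51668826e-05  1.62541020e+00]
(array([513.9, 115.9]), array([ 28.1, 170. ]), np.float32(93.5)) 0.09969703926255374
```

View pics/w9.png

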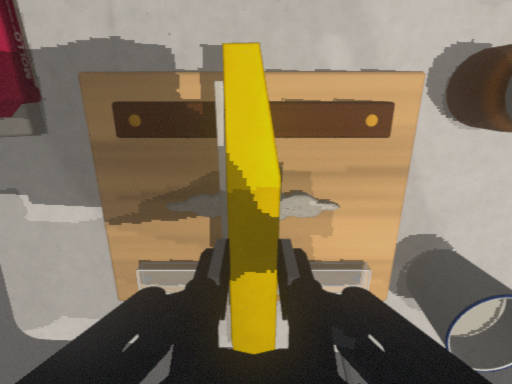

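The scraper is straight across both bars, centred over the strip at about (253,200). Lowering it.

```bash
python3 -m creep '[[[-1,0,0,3,0,0,0],[-1,0,0,2,0,0,0],[-1,0,0,0.8,0,0,0],[-1,0,0,0.4,0,0,0],[-1,0,0,0,0,0,0],[-1,0,0,0,0,0,0]]]'
```

```text
clock: 31.9
position: [0.5145, 0.0985, 0.208]
tool_rot: [3.141, -0.0, 1.626]
force: [-0.5, -0.2, -1.1]
grip_width: 0.0249
finger_force: 30.5
```

```bash
python3 -m creep '[[[-1,0,0,0.1,0,0,0],[-1,0,0,0,0,0,0],[-1,0,0,0,0,0,0]]]'; python3 -m creep '[[[0,0,0,0,0,0,0],[0,0,0,0,0,0,0],[0,0,0,0,0,0,0],[0,0,0,-2,0,0,0],[0,0,0,-5,0,0,0],[0,0,0,-5,0,0,0],[0,3,0,-4,0,0,0],[0,3,0,-2,0,0,0],[0,0,0,0,0,0,0],[0,0,0,0,0,0,0]]]'; python3 chk.py w10; python3 -c "
from h import *
P,im=cloud('wrist');hsv=cv2.cvtColor(im,cv2.COLOR_BGR2HSV);m=(hsv[...,0]>22)&(hsv[...,0]<34)&(hsv[...,1]>170)&(P[...,2]>.03)
print(fitrect(P[m][:,:2]),np.percentile(P[m][:,2],[5,50,95]))
grab('side');cv2.imwrite('pics/s10.png',cv2.resize(np.load('side.npz')['img'][90:270,120:360],(800,600)))"
```

```text
clock: 32.28
position: [0.5145, 0.0985, 0.2075]
tool_rot: [3.141, -0.0, 1.626]
force: [-3.7, 0.3, 18.8]
grip_width: 0.0257
finger_force: 32.7
clock: 33.52
position: [0.5108, 0.1578, 0.386]
tool_rot: [-3.141, 0.001, 1.626]
force: [0.7, 0.2, -0.4]
grip_width: 0.0426
finger_force: 0.0
[0.51082483 0.15782255 0.38603752] [-3.14094361e+00  5.47819276e-04  1.62557456e+00] [-0.5   0.4   0.12  1.86 -0.06  0.88 -0.3 ]
board+ 26391 (array([513.8,  99.1]), array([240.2, 203.2]), np.float32(3.0)) 0.0208
on 8965 (array([495.4, 108. ]), array([197.5, 184.8]), np.float32(73.8)) 0.0329
on 321 (array([656.8, 192.3]), array([32.7,  6.1]), np.float32(89.7)) 0.0372
off 442 (array([337.5, 250.5]), array([15.5, 21.7]), np.float32(92.7)) 0.0216
(array([515. ,  99.5]), array([ 25.7, 201.4]), np.float32(93.1)) [0.03719195 0.03830352 0.03940552]
```

View pics/w10.png

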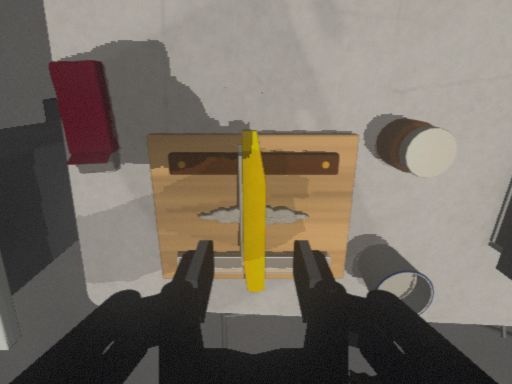

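View pics/s10.png

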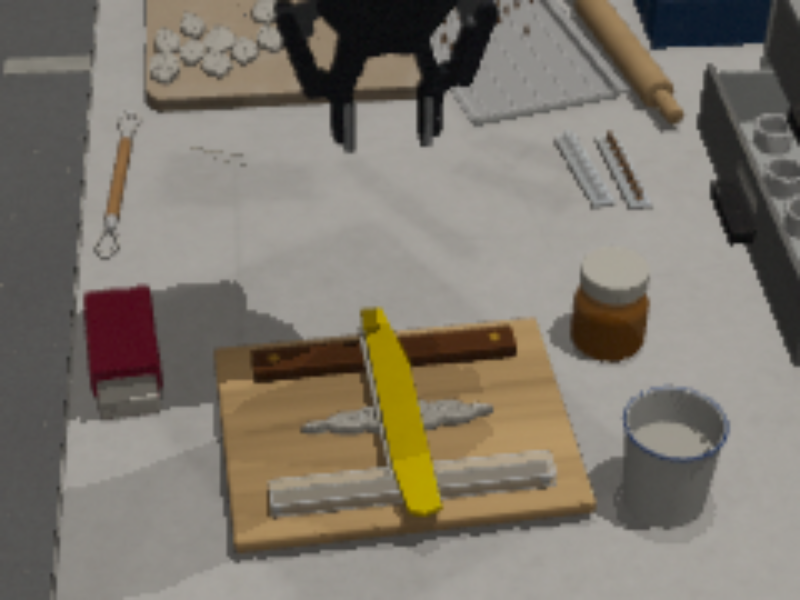

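The scraper rests flat at z = 38 mm on both bars, centred at (515, 99.5) mm at 93.1°. The bars and strip sit as asked, and the cup and jar are undisturbed.

```bash
python3 -c "
from workcell import bot
print(bot.job_done())"
```

```text
the job is handed in; nothing more can be done
None
```

The ware board is set up as asked and handed in at about 34 s: strip in the middle, acrylic bar on the cup side, wooden bar on the jar side (each about 4 cm clear of the strip), scraper flat across both bars.

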